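# Pop the tall battery pack out of its charging dock and catch it

## Task

Of the two battery packs latched in the sloping charging dock, release the tall one: press down the key beside its bay with one fingertip while the other finger waits over the runway in front of the pack, and trap the pack with that finger as the spring ejector pops it out, before it slides off the dock. It is only touched, not picked up: finish while holding it there, the finger still against the popped-out pack on its rails. Leave the slim pack latched and everything else where it stands.

Things in the scene. Friction and masses are not known exactly. Their poses are not given: they have to be found in the camera images.
- dock: Fixed two-bay battery charging dock, white, 190 mm deep, 200 wide; housing at its back 85 mm high. Origin: centre of its underside, on the bench; x to its back, y to its left, z up. Bay centre lines at y = +33 and -33 mm. Each bay is 60 mm wide between guide rails that stand 10 mm above the deck. A spring ejector at the back pushes a latched pack outwards (-x), about 6 N falling to 2 N over 30 mm.
- deck_front (a point): Middle of the deck's open front edge, at dock x = -95 mm, 14 mm above the bench. From here the deck rises towards the dock's back at 12 degrees (0.2126 mm per mm of x), 190 mm along the slope. The lower 75 mm are bare smooth runway; a latched pack covers 75 to 150 mm up the slope. A released pack slides down the runway towards -x, and off this edge unless it is stopped.
- tall_pack: The tall battery pack, to be released; black, 0.33 to 0.51 kg, in either bay. 75 mm long, 58 wide over its slide rails, 54 high (square to the deck). Origin under its centre; x up the slope, y across, z square to the deck. Front face plain, 46 mm wide, 37.5 mm from the origin at -x, up to 30 mm high; above that it is set back 8 mm. Latched: origin at dock x = 13, z = 38 mm. Lips over its rails hold it down.
- tall_pack_centre (a point): Centre of the tall pack, 27 mm above its underside. Latched: x = 8, z = 64 mm in the dock frame; x falls as the pack comes out.
- slim_pack_centre (a point): Centre of the slim pack, latched in the other bay: like the tall one without its upper storey, 24 mm high. To stay latched, at x = 11 mm in the dock frame.
- key_left_pad (a point): Top centre of the pad of the left release key, which serves the bay at dock y = +33 mm: grey, 24 mm (along the bay) by 22 mm, beside the runway at dock x = -60, y = +89 mm, 41 mm above the bench, 19 above the deck. It lies 56 mm sideways of the bay's centre line and 35 mm ahead of a latched pack's front face. Pressed straight down, it rocks the latch nose up off the pack (pad top slopes up outwards, level when the pack is freed).
- key_right_pad (a point): The same for the right release key, for the bay at dock y = -33 mm: pad at dock x = -60, y = -89 mm.
- key_left (a joint): Left release key, rad: 0 at rest, lets the pack go at about 0.3 (pad down 4 to 5 mm, 5 to 6 N), stops at 0.5 (pad down 7 mm). Springs back; about 2 N to start.
- key_right (a joint): Right release key, the same values.
- spice_jar: bystander: glass spice jar, diameter 44 mm, 85 mm high; origin under its centre
- dredger: bystander: steel dredger, diameter 56 mm, 78 mm high; origin under its centre
- prep_bowl: bystander: small steel bowl, diameter 110 mm, 45 mm high; origin under its centre
- scraper: bystander: bench scraper lying flat, 95 by 115 mm, 22 mm high; origin under the blade's centre
- spare_pack: bystander: a second slim pack lying loose on the bench, 75 by 58 by 24 mm; origin under its centre
- whisk: bystander: whisk attachment lying along its x, 250 mm long, 46 mm high; origin on the bench near its middle
- blender: bystander: cordless stick blender lying along its x, 410 mm long, 58 mm high; origin on the bench near its middle
Things that resemble listed ones, but are neither listed nor needed, are in the scene too. Leave any green look-alike of the tall_pack alone.

How it is judged:
By the outcome, as a careful person would: the job done as asked, in the order asked, and still so for the second after the job is handed in, while the arm keeps its last pose, push and grip.
It also fails if it takes over 32 s, if anything falls off the work surface, if the arm or the gripper's body presses on something with over 40 N, if the wrist force passes 120 N, or if a joint passes its speed limit or range.

## Robot

A 6-joint arm with a two-finger parallel gripper is mounted at the origin on the work surface. World frame = base frame: x ahead of the robot, y to its left, z up, the work surface at z = 0. Lengths are in mm, angles in rad, forces in N, time in s.
With the tool pointing down it reaches from about 350 to 975 mm from the base axis. Payload 7.1 kg.
Tool frame: the origin (TCP) lies between the finger pads; the fingertips stand 17 mm ahead of it and the grasp point (between the pads) lies 2 mm behind it (tip_reach is the y of the fingertips in the tool frame, in mm); y points along the fingers, x is the direction in which the jaws open and shut, and the axes are right-handed (so a half turn about y gives the same grasp; the last joint's range is limited). The gripper opens to 88 mm and grips with 3 to 60 N. Pads are 20 mm wide; open, the fingers measure 115 mm over their backs; the gripper's body (75 mm by 178 mm) begins 61 mm behind the grasp point.
Start: joints at [-1.345, 0.423, 1.63, -0, 1.089, -0.019], TCP at [151.496, -606.345, 239.675] pointing down, gripper open.
Joint ranges: [-3, 3], [-0.9, 2.11], [0.09, 2.58], [-1.31, 4.45], [0.11, 2.69], [-2.54, 2.54]. Speed limits (rad/s): [2.39, 2.39, 3.01, 3.14, 3.14, 3.14].

## Interface

Orientations are given as a rotation vector (axis times angle).
In Python, from workcell import get_obs, get_image, camera_model, close_job, silhouettes, tip_of, tip_reach gives the robot as it stands. The module is installed in compiled form; this text tells all that it offers.
- The arm moves only by the tool arm_command, never from a script. Its argument "targets" is a list of rows, each a list of 4 numbers: the shift along the tool's x, y, z in mm, then the turn about the tool's y in rad. A call has 1 to 20 rows; each row shifts and turns the commanded pose from where the row before left it, along the tool's axes as they then stand; what a row does not reach is not made up. A row lasts 1/12 s, in which the tool goes at most 41.7 mm and 7.16 degrees, less where a joint would pass 70% of its speed; a pose out of reach is approached as far as the arm can. A call is refused whole if a number of a shift passes 41.7 or a number of a turn 0.125, either way. A call with a gripper value outside its range is refused whole. "gripper" is the opening in per cent of the stroke, from 0 (shut) to 100 (fully open), set as the call begins (left out, the last holds). The fingers move at their own pace and stop on an object; the grip force is fixed at half the most. Time passes only in rows, so rows that do not move let the fingers close. It gives the time, the measured TCP pose, the force and the opening at its end, in the units of the state.
- get_obs(): the state, without advancing time (a new reading comes with each control period).
- get_image(name): name is "scene" or "top" or "wrist"; returns the picture (420x560x3 uint8, blue, green, red); there is no depth.
- camera_model(name): a dict with "mtx" (3x3 intrinsics, pixels), "position" and "orientation" of the camera in the world. Camera axes: x right, y up, looking along -z (the intrinsics and any distortion apply to the point x, -y, -z); pixel columns grow to the right and rows downward; lengths in mm; the calibration is good to about 2 mm. A picture is of the moment at which its call begins: read the wrist's pose just before it. camera_model takes no time and is no camera call; for the wrist camera it gives the pose at the moment of the call.
- close_job(): hands the job in, once; it reports no verdict.
Trained networks look in the newest picture that a camera, given by its name, has taken for a name from the list of things; names that differ only in an ending like _2 or _b are one class to them, and where a whole thing is asked for, a point or a joint stands for the part that bears it (a point fixed in the world has none). Each returns a list of dicts, best first, with "conf" (0 to 1); they miss things now and then, are a little off and sometimes report something else, mostly with a low value. They report only what shows in the picture. A call takes as long as a camera call. They do not tell look-alikes from the thing itself.
- silhouettes(camera, thing): "pixels" (420x560 bool, what is visible of it) and "at" ([column, row] in pixels, amid what is visible of it).
- tip_of(camera, thing): "at" ([column, row] in pixels: a listed point, or the origin of a listed thing).
The state is a dict: "t": time; "qpos": joint angles; "qvel": joint speeds; "joint_torque": joint torques, N m; "ee_pos": TCP position; "orientation": TCP orientation; "ft_force": force on the tool from outside, world axes, zero at the start; "moment": the same for the moment, N m; "width": finger opening in mm.
Only numpy, scipy, OpenCV 4.12 (cv2) and the standard library are available. Lean on these libraries where they do the work, as an engineer would, in place of code of your own. Each camera call takes 0.05 s, during which the arm holds its last target. There are 200 camera calls.

## Working session

There is one attempt and no reset: what is moved stays moved. The work goes in short steps, Python scripts to look and compute and a tool call to move; the robot and the scene stay as the last step left them, time stands still between calls to the robot, and variables do not carry over. Pictures are saved under pics/ and viewed, about 8 in all and at most 12, crops included, and the job is handed in when it is done.

Besides the shell and the picture viewer there is one more tool, called after "Emit:" as name(argument=value, ...) on one line, values as JSON. arm_command: Moves the arm, as the interface text tells. Its arguments: {"type":"object","properties":{"targets":{"type":"array","items":{"type":"array","items":{"type":"number"}}},"gripper":{"type":"number"}},"required":["targets"]}

```bash
mkdir -p pics; cat > h.py <<'E'
import numpy as np, cv2
from scipy.spatial.transform import Rotation as R
from workcell import *
def cam(n):
    c=camera_model(n); o=np.array(c['orientation'],float)
    Rm=o if o.shape==(3,3) else (R.from_rotvec(o).as_matrix() if o.size==3 else R.from_quat(o).as_matrix())
    return c,np.array(c['mtx'],float),np.array(c['position'],float),Rm
def ray(n,uv):
    c,K,p,Rm=cam(n); d=c.get('dist',c.get('distortion'))
    q=cv2.undistortPoints(np.array([[uv]],float),K,None if d is None else np.array(d,float))[0,0]
    v=Rm@np.array([q[0],-q[1],-1]); return p,v/np.linalg.norm(v)
def at_z(n,uv,z):
    p,v=ray(n,uv); return p+v*(z-p[2])/v[2]
def tri(obs):
    A=np.zeros((3,3));b=np.zeros(3)
    for n,uv in obs:
        p,v=ray(n,uv);M=np.eye(3)-np.outer(v,v);A+=M;b+=M@p
    return np.linalg.solve(A,b)
def proj(n,P):
    c,K,p,Rm=cam(n); d=c.get('dist',c.get('distortion'))
    q=(np.array(P,float).reshape(-1,3)-p)@Rm; q=q*[1,-1,-1]
    return cv2.projectPoints(q,np.zeros(3),np.zeros(3),K,None if d is None else np.array(d,float))[0][:,0]
E
python3 - <<'E'
from h import *
np.set_printoptions(precision=1,suppress=True)
print(get_obs()); 
for n in ['scene','top']:
    im=get_image(n); cv2.imwrite(f'pics/{n}0.png',im); print(camera_model(n))
    for t in ['deck_front','tall_pack_centre','slim_pack_centre','key_left_pad','key_right_pad','dock','tall_pack']:
        print(n,t,[(np.round(d['at']).tolist(),round(d['conf'],2)) for d in tip_of(n,t)[:3]])
E
```

```text
{'t': 0.0, 'qpos': array([-1.3,  0.4,  1.6, -0. ,  1.1, -0. ]), 'qvel': array([ 0., -0.,  0.,  0.,  0., -0.]), 'joint_torque': array([ -0. , -54.5, -27.4,   0.1,   0. ,  -0. ]), 'ee_pos': array([ 151.4, -605.9,  238.9]), 'orientation': array([-1.3,  1. , -1. ]), 'ft_force': array([-1. ,  0.8, -0.3]), 'moment': array([-0. ,  0. , -0.1]), 'width': 87.98172959273198}
{'mtx': array([[455.5,   0. , 271.8],
       [  0. , 455.5, 210. ],
       [  0. ,   0. ,   1. ]]), 'position': array([1626. ,  -51.6,  810.8]), 'orientation': array([0.8, 0.7, 1.4])}
scene deck_front [([277.0, 228.0], 0.67)]
scene tall_pack_centre [([125.0, 263.0], 0.93), ([165.0, 278.0], 0.91), ([223.0, 189.0], 0.86)]
scene slim_pack_centre [([253.0, 241.0], 0.59), ([253.0, 224.0], 0.43)]
scene key_left_pad [([185.0, 223.0], 0.7)]
scene key_right_pad [([221.0, 219.0], 0.4)]
scene dock [([242.0, 250.0], 0.57)]
scene tall_pack [([164.0, 286.0], 0.87), ([226.0, 236.0], 0.76), ([129.0, 267.0], 0.76)]
{'mtx': array([[448.6,   0. , 276.5],
       [  0. , 448.6, 209.8],
       [  0. ,   0. ,   1. ]]), 'position': array([ 355.6,  -15.2, 1474.2]), 'orientation': array([ 0.1, -0.1, -1.6])}
top deck_front [([295.0, 213.0], 0.67)]
top tall_pack_centre [([398.0, 163.0], 0.94), ([365.0, 143.0], 0.93), ([315.0, 179.0], 0.67)]
top slim_pack_centre [([296.0, 176.0], 0.89)]
top key_left_pad [([271.0, 191.0], 0.7)]
top key_right_pad [([327.0, 209.0], 0.56)]
top dock []
top tall_pack [([365.0, 145.0], 0.93), ([328.0, 275.0], 0.93), ([314.0, 183.0], 0.91)]
```

```bash
python3 - <<'E'
import cv2
t=cv2.imread('pics/top0.png'); s=cv2.imread('pics/scene0.png')
cv2.imwrite('pics/topz.png',cv2.resize(t[110:310,210:450],None,fx=3.3,fy=3,interpolation=2)[:600,:800] if 0 else cv2.resize(t[110:290,210:450],(800,600)))
E
```

```text
(no output)
```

View pics/scene0.png

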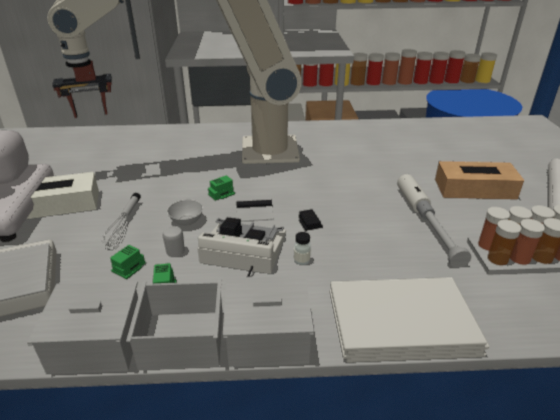

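View pics/topz.png

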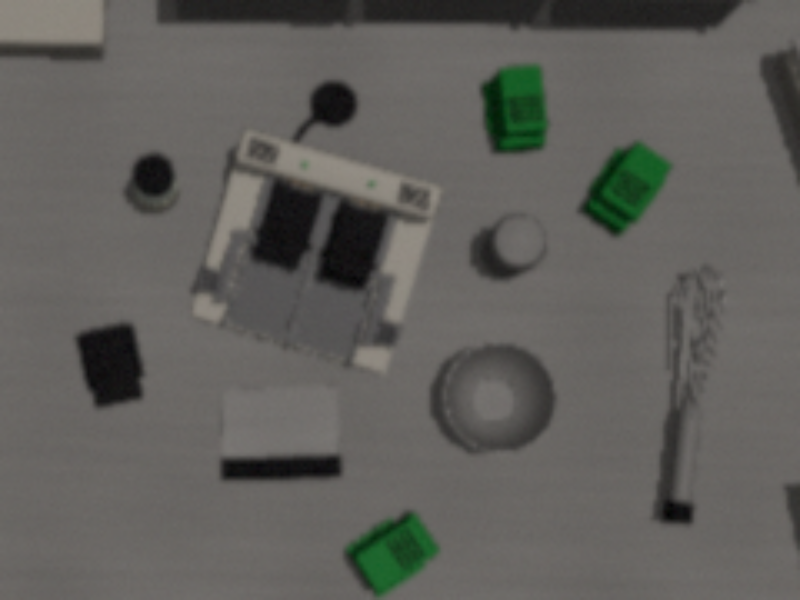

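The tall black pack is in the bay at topz (355,245), nearer world −y, which is the dock's right bay (scene ~(231,228)). The slim black one is at topz (288,225). The other tall shapes, at topz (515,108), (625,187) and (393,553), are green look-alikes. The flat black one at (110,362) is the loose spare. So the key to press is key_right, at topz (387,332).

```bash
python3 - <<'E'
from h import *
from scipy.optimize import least_squares
np.set_printoptions(precision=1,suppress=True)
# dock-frame points vs pixels (top: networks + topz readings)
z=lambda u,v:(210+u/3.333,110+v/3.333)
O=[('top',(-95,0,14),(295,213)),('top',(-60,89,41),(271,191)),('top',(-60,-89,41),(327,209)),
('top',(8,-33,64),(315,179)),('top',(11,33,50),(296,176)),
('scene',(-95,0,14),(277,228)),('scene',(8,-33,64),(231,232))]
def f(p,w=1):
    c,s=np.cos(p[2]),np.sin(p[2]); r=[]
    for n,d,uv in O:
        P=[p[0]+c*d[0]-s*d[1],p[1]+s*d[0]+c*d[1],d[2]]; r+=list(proj(n,P)[0]-uv)
    return np.array(r)
r=least_squares(f,[500,0,-.3],loss='soft_l1'); print(r.x[:2],np.degrees(r.x[2]));print(f(r.x).reshape(-1,2))
p=r.x;c,s=np.cos(p[2]),np.sin(p[2])
for d in [(-60,-89),(-60,-33),(-60,-61)]: print(d,p[0]+c*d[0]-s*d[1],p[1]+s*d[0]+c*d[1])
o=get_obs(); M=R.from_rotvec(o['orientation']).as_matrix(); print(M, tip_reach)
E
```

```text
[621.9 -95.1] 1062.8822698434847
[[ -0.3  -2.2]
 [  1.1   0.1]
 [ -2.4  -1. ]
 [ -0.    2.6]
 [ -0.6  -0.7]
 [-23.1  -2.4]
 [  0.   -1.4]]
(-60, -89) 538.331796183892 -162.4674379951053
(-60, -33) 554.8146167155751 -108.94812720619171
(-60, -61) 546.5732064497336 -135.7077826006485
[[ 0.2 -0.   1. ]
 [-1.  -0.   0.2]
 [ 0.  -1.  -0. ]] 17.0
```

```bash
cat > go.py <<'E'
from h import *
import sys
np.set_printoptions(precision=1,suppress=True)
x,y,z,yaw=map(float,sys.argv[1:5])  # TCP target, tool z-axis yaw deg
o=get_obs(); M=R.from_rotvec(o['orientation']).as_matrix()
cy=np.degrees(np.arctan2(M[1,2],M[0,2]))
print('t',o['t'],'pos',o['ee_pos'],'yaw',cy,'F',o['ft_force'],'w',o['width'],'tilt',M[2])
print('shift(tool)',M.T@(np.array([x,y,z])-o['ee_pos']),'turn',np.radians(cy-yaw))
E
python3 go.py 546.6 -135.7 230 -17.1
```

```text
t 0.8 pos [ 151.5 -606.4  239.7] yaw 14.024706340922146 F [-0.1  0.2 -0. ] w 87.70163829825987 tilt [ 0. -1. -0.]
shift(tool) [-360.9    9.7  497.4] turn 0.5432286043654482
```

Emit:
arm_command(targets=[[-18,0.5,24.9,0],[-18,0.5,24.9,0],[-18,0.5,24.9,0],[-18,0.5,24.9,0],[-18,0.5,24.9,0],[-18,0.5,24.9,0],[-18,0.5,24.9,0],[-18,0.5,24.9,0],[-18,0.5,24.9,0],[-18,0.5,24.9,0],[-18,0.5,24.9,0],[-18,0.5,24.9,0],[-18,0.5,24.9,0],[-18,0.5,24.9,0],[-18,0.5,24.9,0],[-18,0.5,24.9,0],[-18,0.5,24.9,0],[-18,0.5,24.9,0],[-18,0.5,24.9,0],[-18,0.5,24.9,0]], gripper=49)

```text
t: 2.47
ee_pos: [548.3, -135.0, 229.8]
orientation: [-1.315, 1.027, -1.027]
ft_force: [0.6, -1.0, -0.1]
width: 42.7
```

Emit:
arm_command(targets=[[0,0,0,0.11],[0,0,0,0.11],[0,0,0,0.11],[0,0,0,0.11],[0,0,0,0.103],[0,0,0,0],[0,0,0,0],[0,0,0,0]])

```text
t: 3.13
ee_pos: [547.4, -136.4, 229.7]
orientation: [-1.055, 1.423, -1.423]
ft_force: [-0.7, -0.2, 0.1]
width: 43.2
```

```bash
python3 go.py 546.6 -135.7 230 -17.1; python3 - <<'E'
from h import *
for n in ['wrist','top']:
    im=get_image(n); cv2.imwrite(f'pics/{n}1.png',im)
    for t in ['deck_front','tall_pack_centre','slim_pack_centre','key_left_pad','key_right_pad']:
        print(n,t,[(np.round(d['at'],1).tolist(),round(d['conf'],2)) for d in tip_of(n,t)[:3]])
print(camera_model('wrist'))
yaw=np.radians(-17.1);c,s=np.cos(yaw),np.sin(yaw)
for d in [(-60,-89,41),(-60,89,41),(8,-33,64),(11,33,50),(-95,0,14)]:
    print(d,proj('wrist',[621.9+c*d[0]-s*d[1],-95.1+s*d[0]+c*d[1],d[2]]))
E
```

```text
t 3.1333 pos [ 547.4 -136.4  229.7] yaw -16.917158750076435 F [-0.7 -0.2  0.1] w 43.19694304954286 tilt [-0. -1.  0.]
shift(tool) [-0.5 -0.3 -1. ] turn 0.003191181819628059
wrist deck_front [([222.2, 221.0], 0.67)]
wrist tall_pack_centre [([248.2, 120.6], 0.96), ([311.9, 193.3], 0.4)]
wrist slim_pack_centre [([171.4, 116.5], 0.63)]
wrist key_left_pad [([120.9, 196.8], 0.76)]
wrist key_right_pad [([312.5, 191.7], 0.96)]
top deck_front [([297.2, 210.6], 0.64)]
top tall_pack_centre [([400.2, 164.1], 0.96), ([298.7, 213.2], 0.74), ([138.1, 207.5], 0.74)]
top slim_pack_centre [([295.4, 180.3], 0.54)]
top key_left_pad [([304.1, 185.6], 0.54), ([272.3, 193.4], 0.5)]
top key_right_pad [([325.8, 208.2], 0.53)]
{'mtx': array([[364.35576917,   0.        , 278.08988655],
       [  0.        , 364.35576917, 206.94789894],
       [  0.        ,   0.        ,   1.        ]]), 'position': array([ 613.4051018 , -157.82263765,  376.16976362]), 'orientation': array([-0.18031057,  0.24228801, -1.85698216])}
(-60, -89, 41) [[306.02816601 187.50809362]]
(-60, 89, 41) [[116.31490673 187.4617055 ]]
(8, -33, 64) [[242.25487738 112.85058026]]
(11, 33, 50) [[167.32803136 109.10830242]]
(-95, 0, 14) [[217.38439555 215.27181327]]
```

View pics/wrist1.png

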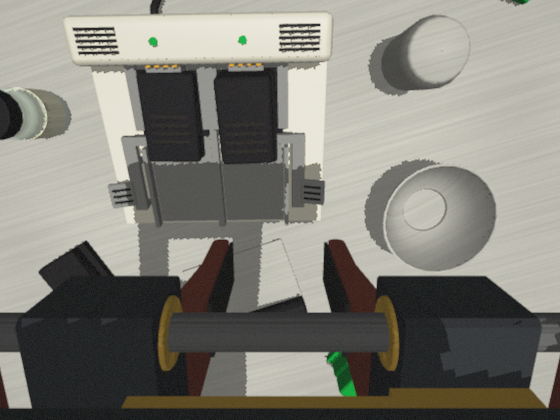

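```bash
cat > fit.py <<'E'
from h import *
from scipy.optimize import least_squares
np.set_printoptions(precision=1,suppress=True)
D=dict(kr=(-60,-89,41),kl=(-60,89,41),tp=(8,-33,64),sp=(11,33,50),df=(-95,0,14))
def fit(O):
    def f(p):
        c,s=np.cos(p[2]),np.sin(p[2])
        return np.concatenate([proj(n,[p[0]+c*D[k][0]-s*D[k][1],p[1]+s*D[k][0]+c*D[k][1],D[k][2]])[0]-uv for n,k,uv in O])
    r=least_squares(f,[620,-95,-.3],loss='soft_l1'); p=r.x;c,s=np.cos(p[2]),np.sin(p[2])
    print('dock',p[:2],np.degrees(p[2]));print(f(p).reshape(-1,2).tolist())
    for d in [(-60,-89),(-60,-33),(-60,-61)]: print(d,p[0]+c*d[0]-s*d[1],p[1]+s*d[0]+c*d[1])
    return p
E
python3 - <<'E'
from fit import *
W=[('wrist','df',(222.2,221)),('wrist','tp',(248.2,120.6)),('wrist','sp',(171.4,116.5)),('wrist','kl',(120.9,196.8)),('wrist','kr',(312.5,191.7))]
T=[('top','df',(296,212)),('top','kl',(271.7,192)),('top','kr',(326.4,208.6)),('top','tp',(315,179)),('top','sp',(295.5,178))]
fit(W);fit(W+T)
o=get_obs();M=R.from_rotvec(o['orientation']).as_matrix()
for v in [(-21.6,17,-10),(-21.6,17,10),(21.6,17,10),(21.6,17,-10),(35,17,10),(-35,17,10)]: print(v,proj('wrist',o['ee_pos']+M@np.array(v)))
im=cv2.imread('pics/wrist1.png');cv2.imwrite('pics/w1c.png',cv2.resize(im[150:300,90:350],(800,462),interpolation=2))
E
```

```text
dock [614.8 -96.7] -16.016485496964307
[[0.6619656186200871, 0.06117972844268138], [-1.6104321798153194, -0.7379213702516694], [0.4896255690919986, 0.8361936949114721], [1.4398675374237655, -1.0792458012902557], [-1.5296687150244566, 0.5812152313191632]]
(-60, -89) 532.6034376594787 -165.7126652471324
(-60, -33) 548.0546174359292 -111.8864537557428
(-60, -61) 540.329027547704 -138.7995595014376
dock [615.1 -96.6] -15.954599604853692
[[0.5568337845105873, -0.13563599157532735], [-1.8724037451043216, -1.0430214588937332], [0.2273685207453866, 0.6276524901477814], [1.2811680555749376, -1.2000218052980927], [-1.6712439101052041, 0.2605026271925226], [-0.31611960625826896, 0.9879400113248948], [1.0319619588988758, 1.7840720794810636], [-0.7632211805915858, 1.0926932864838363], [0.471397434301025, 4.493286524497535], [0.23431947804078845, -0.4715277340402224]]
(-60, -89) 532.940306049097 -165.6691505888354
(-60, -33) 548.3333384557955 -111.82628148505967
(-60, -61) 540.6368222524462 -138.74771603694754
(-21.6, 17, -10) [[231.4 277.8]]
(-21.6, 17, 10) [[230.  239.2]]
(21.6, 17, 10) [[320.9 239.2]]
(21.6, 17, -10) [[319.6 277.7]]
(35, 17, 10) [[349.  239.2]]
(-35, 17, 10) [[201.8 239.2]]
```

View pics/w1c.png

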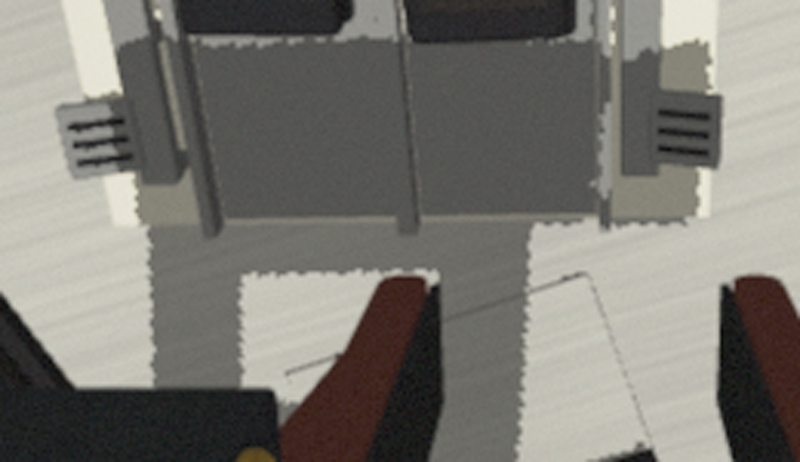

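```bash
python3 go.py 538.7 -138.2 77 -16
```

```text
t 3.7333 pos [ 547.4 -136.4  229.7] yaw -17.077972671370013 F [-0.2 -0.6 -0.1] w 43.058267513085816 tilt [ 0. -1. -0.]
shift(tool) [  4.3 152.7  -7.8] turn -0.01881417236192554
```

Emit:
arm_command(targets=[[4,0,-7.8,-0.019],[0,15.3,0,0],[0,15.3,0,0],[0,15.3,0,0],[0,15.3,0,0],[0,15.3,0,0],[0,15.3,0,0],[0,15.3,0,0],[0,15.3,0,0],[0,15.3,0,0],[0,15.3,0,0],[0,0,0,0],[0,0,0,0],[0,0,0,0]], gripper=52.5)

```text
t: 4.9
ee_pos: [539.2, -138.0, 77.3]
orientation: [-1.063, 1.411, -1.412]
ft_force: [-0.1, -0.0, 0.8]
width: 46.5
```

```bash
python3 go.py 538.7 -138.2 77 -16; python3 - <<'E'
from fit import *
im=get_image('wrist'); cv2.imwrite('pics/wrist2.png',im)
nm=dict(df='deck_front',tp='tall_pack_centre',sp='slim_pack_centre',kl='key_left_pad',kr='key_right_pad')
W=[]
for k,t in nm.items():
    r=tip_of('wrist',t)
    print(t,[(np.round(d['at'],1).tolist(),round(d['conf'],2)) for d in r[:3]])
    if r: W.append(('wrist',k,r[0]['at']))
fit(W)
E
```

```text
t 4.9 pos [ 539.2 -138.    77.3] yaw -15.996857684555975 F [-0.1 -0.   0.8] w 46.4796032894468 tilt [-0. -1.  0.]
shift(tool) [ 0.3  0.3 -0.4] turn 5.484375063450559e-05
deck_front [([179.2, 279.4], 0.92)]
tall_pack_centre [([208.0, 110.6], 0.61)]
slim_pack_centre [([67.7, 104.0], 0.77)]
key_left_pad [([212.2, 367.5], 0.3), ([209.4, 110.3], 0.22)]
key_right_pad [([329.7, 242.9], 0.82), ([221.6, 98.4], 0.25)]
dock [614.3 -95.6] -14.957746587791814
[[1.8971815576218205, 1.338695814379264], [-0.3730742174908528, 0.04833761100604761], [1.809863127057227, 2.566042014320203], [-216.05690058800877, -121.01754314480792], [-0.3453822248467304, -2.1901396153620283]]
(-60, -89) 533.3232890652382 -166.05918333145718
(-60, -33) 547.7772610174848 -111.95666310546703
(-60, -61) 540.5502750413615 -139.0079232184621
```

View pics/wrist2.png

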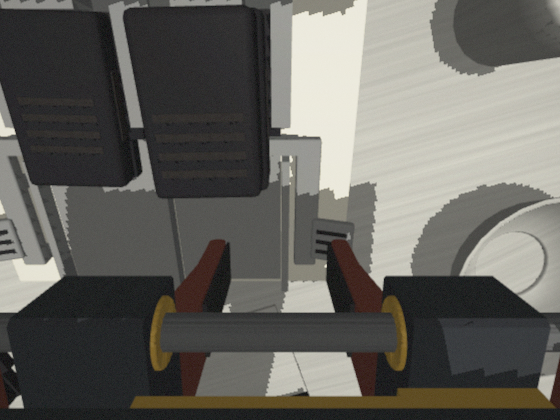

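Emit:
arm_command(targets=[[0.5,4,0,0],[0,4,0,0],[0,4,0,0],[0,3,0,0],[0,3,0,0],[0,0,0,0],[0,0,0,0]])

```text
t: 5.78
ee_pos: [538.5, -138.4, 58.4]
orientation: [-1.064, 1.412, -1.412]
ft_force: [0.0, -1.0, 1.0]
width: 46.2
```

Emit:
arm_command(targets=[[0,1,0,0],[0,1,0,0],[0,1,0,0],[0,1,0,0],[0,1,0,0],[0,0,0,0],[0,0,0,0],[0,0,0,0]])

```text
t: 6.45
ee_pos: [537.4, -138.2, 53.6]
orientation: [-1.066, 1.413, -1.41]
ft_force: [-5.5, -0.8, 5.3]
width: 46.1
```

```bash
python3 - <<'E'
from h import *
o=get_obs();print(o['t'],o['ee_pos'],o['ft_force'],o['moment'],o['width'])
im=get_image('wrist'); cv2.imwrite('pics/wrist3.png',im); cv2.imwrite('pics/scene3.png',cv2.resize(get_image('scene')[180:280,180:310],(780,600)))
for t in ['tall_pack_centre','slim_pack_centre']:
    print(t,[(np.round(d['at'],1).tolist(),round(d['conf'],2)) for d in tip_of('wrist',t)[:3]])
E
```

```text
6.45 [ 537.38308153 -138.23366992   53.61233692] [-5.53273862 -0.8035754   5.28952988] [-0.3353549   0.6993426   0.12251011] 46.09442248960914
tall_pack_centre [([200.2, 170.6], 0.82)]
slim_pack_centre [([35.7, 99.6], 0.89)]
```

View pics/wrist3.png

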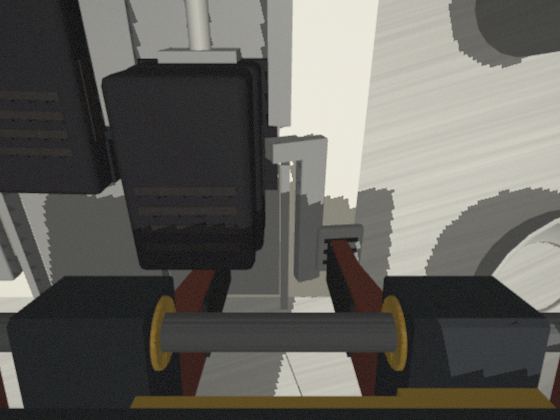

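The tall pack has popped out against the left finger (pack front around (195,265), ejector rod visible behind it). The key is still held down at (340,235), and the slim pack hasn't moved. I'll check that it stays steady.

Emit:
arm_command(targets=[[0,0,0,0],[0,0,0,0],[0,0,0,0],[0,0,0,0],[0,0,0,0],[0,0,0,0]])

```text
t: 7.15
ee_pos: [537.4, -138.2, 53.6]
orientation: [-1.066, 1.413, -1.41]
ft_force: [-5.5, -1.5, 5.2]
width: 46.1
```

```bash
python3 - <<'E'
from fit import *
o=get_obs();print(o['t'],o['ee_pos'],o['ft_force'],o['width'])
get_image('wrist'); p=(614.7,-96.2,np.radians(-15.7));c,s=np.cos(p[2]),np.sin(p[2])
for t,z0,x0,y0 in [('tall_pack_centre',64,8,-33),('slim_pack_centre',50,11,33)]:
    uv=tip_of('wrist',t)[0]['at']
    def f(q): 
        d=(x0-q[0],y0+q[1],z0-.2126*q[0]); return proj('wrist',[p[0]+c*d[0]-s*d[1],p[1]+s*d[0]+c*d[1],d[2]])[0]-uv
    print(t,uv,'moved out by, sideways:',least_squares(f,[0,0]).x)
E
```

```text
7.15 [ 537.4 -138.2   53.6] [-5.5 -1.5  5.2] 46.108956168176604
tall_pack_centre [200.1, 169.9] moved out by, sideways: [24.1  0.6]
slim_pack_centre [34.7, 97.1] moved out by, sideways: [-0.6 -0.2]
```

View pics/scene3.png

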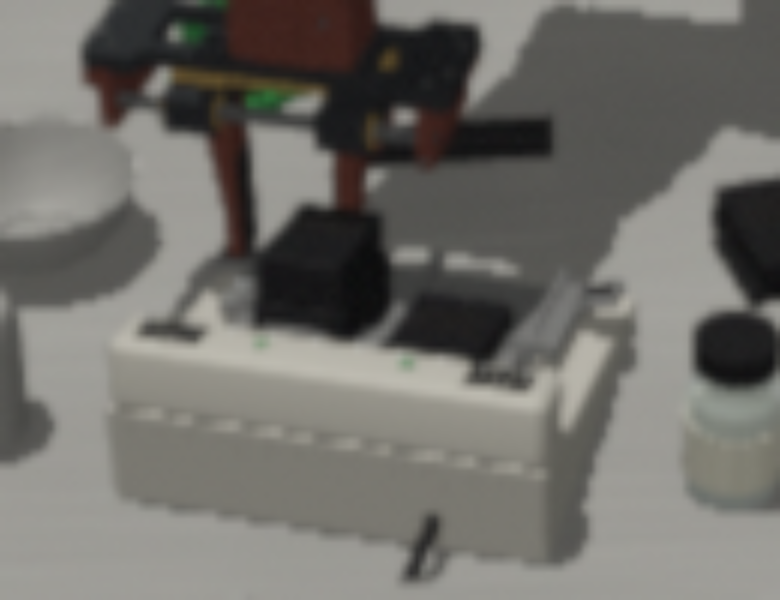

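The scene view agrees: the tall pack (320,270) sits forward against the finger (350,180), and the slim pack (450,320) is still in its bay. The force is steady and the tall pack is about 24 mm out.

```bash
python3 -c "
from workcell import *
print(close_job())"
```

```text
the job is handed in; nothing more can be done
None
```

The tall black pack is released and held on its rails, and I have handed the job in. It was in the dock's right bay, so I pressed the right key with one fingertip while the other finger waited over the runway. That finger stopped the pack as it popped out, and the arm is still in that pose.

- **Tall pack:** it measured about 24 mm out of its latched position. It pushes on the finger with a steady 5.5 N, unchanged over the last 0.7 s before hand-in.
- **Slim pack:** it had moved less than 1 mm by my measurement, so it is still latched.
- **Other things:** the arm touched only the key and the tall pack. I did not re-measure the bystanders one by one.
- **Time:** about 7.5 s of the 32 s.

Two measurements disagreed. The first dock position, from the fixed cameras, was about 7 mm off the wrist-camera one, and one deck-front reading in the scene camera was 23 pixels off. I went with the wrist camera, and a second look from close up matched it to within about 1 mm where the fingers had to go.

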